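# Empty one insert bin of the desk organiser into the tray

## Task

Lift the insert bin that holds the eraser and the highlighter straight up out of the organiser by its bar, keeping it level so that nothing slides out of its open end, stand it on the bare desk and let go. Then take it again by its body, behind the bar towards its closed end, tip it low over the wooden tray so that the eraser and the highlighter slide out into the tray, and stand the empty bin upright on the bare desk. Leave the empty spare bin in the organiser and do not disturb the pencil cup, saucer, tin or phone grip.

Things in the scene. Friction and masses are not known exactly. Their poses are not given: they have to be found in the camera images.
- bin_center (a point): Bin to empty: white scoop bin 150 (x) x 54 (y) x 48 mm tall, walls and floor 4 mm, 0.13 kg; wall at its +x end, -x end fully open. A 10 x 10 mm aluminium bar crosses it along y at mid-length, centre 36 mm above this point, 7 mm of air under it to the rim. Point: centre, 24 mm above the underside, z up. Seated, its underside is 6 mm above the desk.
- spare_center (a point): The spare insert bin, empty, otherwise identical to the other and facing the same way, in the other bay. Point and axes as for the other bin.
- organiser: Grey frame fixed to the desk on the left or right, 166 (x) x 134 (y) x 44 mm tall, floor and walls 6 mm; two bays 154 x 58 mm, 38 mm deep, centred 32 mm either side (y) of its middle. A bin has 2 mm play all round, its rim 10 mm above the frame's; bins lie along x, open ends to -x (the robot's side). Origin: centre of underside.
- tray: Shallow dark wooden tray fixed to the desk, 220 (x) x 180 (y) x 26 mm tall, walls and floor 6 mm, on the other side from the organiser. Origin: centre of the underside. The desk between organiser and tray is bare, at least 150 mm wide, for x 0.42 to 0.68 m.
- eraser_center (a point): Grey plastic eraser, 62 (x) x 24 (y) x 16 (z) mm block, 35 g, lying loose lengthwise in the bin. Point at its centre.
- highlighter_center (a point): Square-barrelled highlighter, black with a grey cap, 100 (x) x 16 (y) x 14 (z) mm, 25 g, lying loose lengthwise beside the eraser in the bin; both start to slide in the bin at a slope of 27 to 35 degrees (hidden friction varies). Point at its centre.
- cup_center (a point): Bystander: steel pencil cup, 76 mm across, 100 mm tall, empty. Point at its centre, half-way up.
- saucer_center (a point): Bystander: white ceramic saucer, 120 mm across, 20 mm tall. Point at its centre, half-way up.
- tin_center (a point): Bystander: clear plastic tin with a white screw cap, 70 mm across, 70 mm tall. Point at its centre, half-way up.
- phonegrip_center (a point): Bystander: orange silicone phone grip, a spool-shaped disc 42 mm across, 15 mm tall. Point at its centre, half-way up.
Mind the look-alikes: they are no part of the job. What is shaped like the part that bears bin_center but blue is not meant.

How it is judged:
On the way, in this order (a step that is already met when the one before it is completed fails the run):
1. the bin is lifted by its bar, level and clear of the organiser, eraser and highlighter still in it (height (world z) of bin_center above 0.075 m and angle between bin_center's own z axis and vertical below 0.3 rad and z of the grasp point in the frame of bin_center above 0.015 m and x of the grasp point in the frame of bin_center between -0.02 and 0.02 m and x of eraser_center in the frame of bin_center between -0.075 and 0.075 m and y of eraser_center in the frame of bin_center between -0.025 and 0.025 m and z of eraser_center in the frame of bin_center between -0.024 and 0.012 m and x of highlighter_center in the frame of bin_center between -0.075 and 0.075 m and y of highlighter_center in the frame of bin_center between -0.025 and 0.025 m and z of highlighter_center in the frame of bin_center between -0.024 and 0.012 m), for 0.1 s.
2. the bin stands on the bare desk, let go, eraser and highlighter still in it (height (world z) of bin_center below 0.0275 m and angle between bin_center's own z axis and vertical below 0.06 rad and contact force between bin and the fingers below 0.05 N and x of eraser_center in the frame of bin_center between -0.075 and 0.075 m and y of eraser_center in the frame of bin_center between -0.025 and 0.025 m and z of eraser_center in the frame of bin_center between -0.024 and 0.012 m and x of highlighter_center in the frame of bin_center between -0.075 and 0.075 m and y of highlighter_center in the frame of bin_center between -0.025 and 0.025 m and z of highlighter_center in the frame of bin_center between -0.024 and 0.012 m), for 0.2 s.
3. the bin, held behind its bar towards its closed end, is tipped over the tray (angle between bin_center's own z axis and vertical above 0.4 rad and horizontal distance between bin_center and tray below 0.25 m and x of the grasp point in the frame of bin_center above 0.013 m), for 0.1 s.
At the end, for the whole second after the job is handed in: The eraser's and the highlighter's centres are inside the tray's walls and under 45 mm high; the bin stands upright (within 3 degrees) on the bare desk, not on the tray or in the organiser, released; all are at rest; the spare bin is within 15 mm of where it was (x of eraser_center in the frame of tray between -0.104 and 0.104 m and y of eraser_center in the frame of tray between -0.084 and 0.084 m and height (world z) of each of eraser_center, highlighter_center below 0.045 m and x of highlighter_center in the frame of tray between -0.104 and 0.104 m and y of highlighter_center in the frame of tray between -0.084 and 0.084 m and height (world z) of bin_center below 0.0275 m and angle between bin_center's own z axis and vertical below 0.06 rad and contact force between bin and the fingers below 0.05 N and linear speed of each of bin, eraser, highlighter below 0.02 m/s and distance of spare_center from where it was at the start of the episode below 0.015 m); the robot touches nothing.
It fails at once if the bin is tilted by more than 17 degrees while still in the organiser (x of bin_center in the frame of organiser between -0.06 and 0.06 m and y of bin_center in the frame of organiser between -0.055 and 0.055 m and z of bin_center in the frame of organiser below 0.055 m and angle between bin_center's own z axis and vertical above 0.3 rad).
It fails at once if the bin is tipped from high up (tilted over 30 degrees with its centre over 25 cm high) (height (world z) of bin_center above 0.25 m and angle between bin_center's own z axis and vertical above 0.52 rad).
It fails at once if the spare bin is lifted or shoved more than 15 mm (distance of spare_center from where it was at the start of the episode above 0.015 m).
It fails at once if the pencil cup, saucer, tin or phone grip is shoved more than 25 mm (distance of any of cup_center, saucer_center, tin_center, phonegrip_center from where it was at the start of the episode above 0.025 m).
It also fails if it takes over 72 s, if anything falls off the work surface, if the arm or the gripper's body presses on something with over 40 N, if the wrist force passes 120 N, or if a joint passes its speed limit or range.

## Robot

A 6-joint arm with a two-finger parallel gripper is mounted at the origin on the work surface. World frame = base frame: x ahead of the robot, y to its left, z up, the work surface at z = 0. Lengths are in m, angles in rad, forces in N, time in s.
With the tool pointing down it reaches from about 0.375 to 0.975 m from the base axis. Payload 3.8 kg.
Tool frame: the origin (TCP) lies midway between the tips of the shut fingers; the grasp point (between the pads) lies 19 mm behind it; z points along the fingers, y is the line along which they close (so a half turn about z gives the same grasp; the last joint's range is limited). The gripper opens to 85 mm and grips with 20 to 120 N. Pads are 22 mm wide; open, the fingers measure 114 mm over their backs; the gripper's body (76 mm by 85 mm) begins 54 mm behind the grasp point. The pads swing forward as they close: fully open they stand 13 mm farther back than shut.
Start: joints at [1.247, 0.264, 1.604, -0, 1.274, -0.037], TCP at [0.191, 0.647, 0.231] pointing down, gripper open.
Joint ranges: [-2.63, 2.63], [-0.94, 2.18], [0.31, 2.57], [-1.31, 4.45], [0, 2.66], [-2.55, 2.55]. Speed limits (rad/s): [2.57, 2.57, 3.14, 3.14, 3.14, 3.14].

## Interface

Orientations are given as a rotation vector (axis times angle).
In Python, from workcell import read_state, vision, ticket gives the robot as it stands. The module is installed in compiled form; this text tells all that it offers.
- The arm moves only by the tool jog_arm, never from a script. Its arguments are lists of equal length, an entry for each row: "turn": the turn, a rotation vector about the tool's x, y, z in rad, a list of three; "delta_pos": the shift along the tool's x, y, z in m, a list of three; "gripper": the finger opening in m, from 0 to 0.0854. In form: {"turn": [[rx, ry, rz], ...], "delta_pos": [[dx, dy, dz], ...], "gripper": [gripper, ...]}. A call has 1 to 20 rows; each row shifts and turns the commanded pose from where the row before left it, along the tool's axes as they then stand; what a row does not reach is not made up. A row lasts 1/12 s, in which the tool goes at most 41.7 mm and 7.16 degrees, less where a joint would pass 70% of its speed; a pose out of reach is approached as far as the arm can. A call with a gripper value outside its range is refused whole. The fingers move at their own pace and stop on an object; "grip_force" is the grip in N (left out, the last holds). Time passes only in rows, so rows that do not move let the fingers close. It gives the time, the measured TCP pose, the force, the opening and the grip force at its end, in the units of the state.
- read_state(): the state, without advancing time (a new reading comes with each control period).
- vision.read_camera(name): name is "scene" or "top" or "wrist"; returns the picture (480x640x3 uint8, red, green, blue); there is no depth.
- vision.calibration(name): a dict with "vfov" (degrees; the focal length in pixels is half the picture's height over the tangent of half this angle, whatever the lens; pixels are square), "cx", "cy" (the principal point, pixels), "R" (3x3) and "t" (3): a world point X has camera coordinates R X + t; the wrist camera has in their place "mount" (4x4, takes a point from camera to tool coordinates, whose origin is the TCP and whose axes are the flange's). Camera axes: x right, y down, z forward; pixel columns grow to the right and rows downward; lengths in m; the calibration is good to about 2 mm. The wrist camera is an equidistant fisheye: a pixel r from the principal point sees the ray r / f radians off the axis. A picture is of the moment at which its call begins: read the wrist's pose just before it. calibration takes no time and is no camera call.
- ticket.finish_job(): hands the job in; it is judged then, once.
The state is a dict: "time": time; "q": joint angles; "joint_vel": joint speeds; "joint_torque": joint torques, N m; "tool_pos": TCP position; "tcp_rot": TCP orientation; "wrist_force": force on the tool from outside, world axes, zero at the start; "torque": the same for the moment, N m; "width": opening from 0.0 (shut) to 1.0 (fully open); "grip_force": force on a finger pad.
Only numpy, scipy, OpenCV 4.12 (cv2) and the standard library are available. Lean on these libraries where they do the work, as an engineer would, in place of code of your own. Each camera call takes 0.05 s, during which the arm holds its last target. There are 200 camera calls.

## Working session

There is one attempt and no reset: what is moved stays moved. The work goes in short steps, Python scripts to look and compute and a tool call to move; the robot and the scene stay as the last step left them, time stands still between calls to the robot, and variables do not carry over. Pictures are saved under pics/ and viewed, at most 10 in all, crops included, and the job is handed in when it is done.

Besides the shell and the picture viewer there is one more tool, called after ">>>" as a command line: name --argument value ..., lists and objects as JSON in quotes. jog_arm: Moves the arm, as the interface text tells. Its arguments: {"type":"object","properties":{"turn":{"type":"array","items":{"type":"array","items":{"type":"number"}}},"delta_pos":{"type":"array","items":{"type":"array","items":{"type":"number"}}},"gripper":{"type":"array","items":{"type":"number"}},"grip_force":{"type":"number"}},"required":["turn","delta_pos","gripper"]}

```bash
mkdir -p pics
cat > h.py <<'E'
import numpy as np, cv2
from workcell import read_state, vision, ticket
from scipy.spatial.transform import Rotation as Ro
def ray(name,u,v):
    c=vision.calibration(name); f=240/np.tan(np.radians(c['vfov']/2))
    R=np.array(c['R']);t=np.array(c['t'])
    d=np.array([(u-c['cx'])/f,(v-c['cy'])/f,1.]); return -R.T@t, R.T@d
def onplane(name,u,v,z):
    o,d=ray(name,u,v); return o+d*(z-o[2])/d[2]
def save(name,fn):
    im=vision.read_camera(name); cv2.imwrite('pics/'+fn,im[:,:,::-1]); return im
E
python3 - <<'E'
from h import *
save('top','top1.png');save('scene','scene1.png')
s=read_state();print(s)
for n in('top','scene'):
    print(n,vision.calibration(n))
E
```

```text
{'time': 0.1, 'q': array([ 1.24707007e+00,  2.64702133e-01,  1.60525963e+00, -2.83960040e-05,
        1.27369907e+00, -3.68958223e-02]), 'joint_vel': array([ 0.00027942, -0.00149454, -0.00466717, -0.00135971,  0.00016241,
        0.00163854]), 'joint_torque': array([ 2.08127308e-04, -5.16703069e+01, -3.68589270e+01, -3.82404107e-05,
        6.27322675e-03, -1.22153330e-05]), 'tool_pos': array([0.19076125, 0.64678431, 0.23005815]), 'tcp_rot': array([-0.4489469 , -3.10899957,  0.00320331]), 'wrist_force': array([-0.6554607 ,  0.06013693,  0.13015616]), 'torque': array([0.0162786 , 0.04370223, 0.01889439]), 'grip_force': 0.0, 'width': 1.0001915465476907}
top {'vfov': 43.98207111671303, 'cx': 309.69439070925034, 'cy': 244.03520778068787, 'R': array([[-1.89726912e-02, -9.99819975e-01,  2.35589178e-04],
       [-9.97396690e-01,  1.89103100e-02, -6.95862214e-02],
       [ 6.95692390e-02, -1.55521376e-03, -9.97575913e-01]]), 't': array([0.09035875, 0.56729434, 1.23566355])}
scene {'vfov': 48.67387188827247, 'cx': 310.3945324813636, 'cy': 237.92984983695297, 'R': array([[ 3.91709183e-02,  9.99232092e-01,  9.29995505e-04],
       [ 6.39733271e-01, -2.43632158e-02, -7.68210762e-01],
       [-7.67598189e-01,  3.06864700e-02, -6.40196345e-01]]), 't': array([-0.08806851, -0.3266168 ,  1.67154899])}
```

View pics/top1.png

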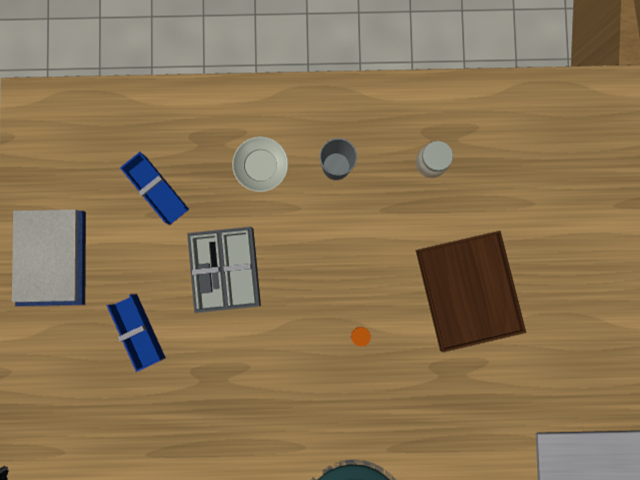

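View pics/scene1.png

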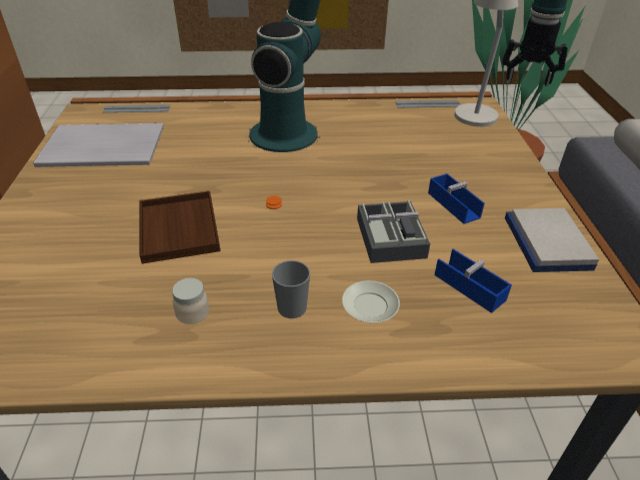

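Run:
```python
from h import *
im=cv2.imread('pics/top1.png')
c=im[220:320,180:270]; cv2.imwrite('pics/crop1.png',cv2.resize(c,None,fx=6,fy=6,interpolation=cv2.INTER_CUBIC))
hsv=cv2.cvtColor(im,cv2.COLOR_BGR2HSV)
m=((hsv[...,1]<60)).astype(np.uint8); m[:222]=0;m[318:]=0;m[:,:182]=0;m[:,268:]=0
ct=max(cv2.findContours(m,0,2)[0],key=cv2.contourArea)
b=cv2.boxPoints(cv2.minAreaRect(ct)); print('org',b)
P=np.array([onplane('top',u,v,.044) for u,v in b]);print(P.round(4),P.mean(0),[np.linalg.norm(P[i]-P[i-1]).round(4) for i in range(4)])
m=((hsv[...,2]<110)&(hsv[...,1]>60)).astype(np.uint8); m[:225]=0;m[360:]=0;m[:,:405]=0;m[:,535:]=0
ct=max(cv2.findContours(m,0,2)[0],key=cv2.contourArea)
b=cv2.boxPoints(cv2.minAreaRect(ct)); print('tray',b)
P=np.array([onplane('top',u,v,.026) for u,v in b]);print(P.round(4),P.mean(0),[np.linalg.norm(P[i]-P[i-1]).round(4) for i in range(4)])
for n,u,v,z in(('cup',338,155,.1),('tin',437,156,.07),('saucer',260,164,.02),('grip',361,336,.015),('blue1',155,188,.05),('blue2',136,332,.05)): print(n,onplane('top',u,v,z).round(3))
```

```text
org [[186.17822 232.78218]
 [252.21783 226.17824]
 [260.17822 305.78223]
 [194.13861 312.38617]]
[[0.5955 0.3353 0.044 ]
 [0.6066 0.1982 0.044 ]
 [0.4419 0.1839 0.044 ]
 [0.4309 0.3197 0.044 ]] [0.51872586 0.25927727 0.044     ] [np.float64(0.1653), np.float64(0.1376), np.float64(0.1654), np.float64(0.1363)]
tray [[414.9468  249.68663]
 [501.12738 229.07823]
 [525.77295 332.14124]
 [439.59235 352.74963]]
[[ 0.5524 -0.1412  0.026 ]
 [ 0.5924 -0.324   0.026 ]
 [ 0.3762 -0.3664  0.026 ]
 [ 0.3372 -0.1857  0.026 ]] [ 0.46455231 -0.25434271  0.026     ] [np.float64(0.2197), np.float64(0.1871), np.float64(0.2203), np.float64(0.1849)]
cup [0.741 0.02  0.1  ]
tin [ 0.741 -0.185  0.07 ]
saucer [0.742 0.182 0.02 ]
grip [ 0.374 -0.024  0.015]
blue1 [0.689 0.398 0.05 ]
blue2 [0.394 0.437 0.05 ]
```

View pics/crop1.png

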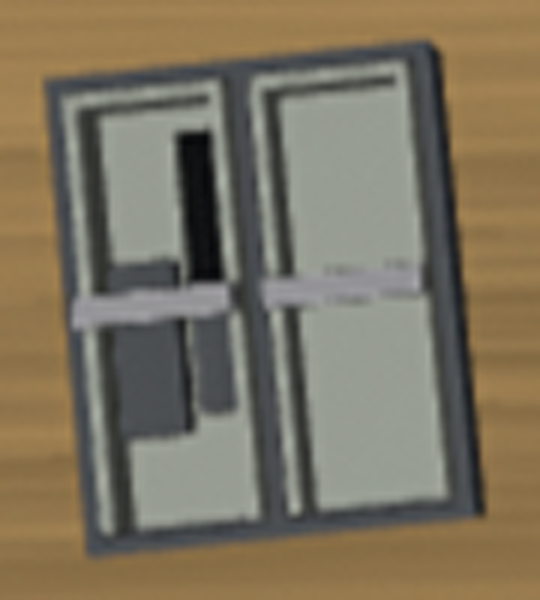

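```bash
cat >> h.py <<'E'
def go(pos,yaw_y,tilt=0):
    """print shift in current tool axes and turn, to pos with tool down, tool y at heading yaw_y"""
    s=read_state();R=Ro.from_rotvec(s['tcp_rot'])
    y=np.array([np.cos(yaw_y),np.sin(yaw_y),0]);z=np.array([0,0,-1.]);x=np.cross(y,z)
    G=Ro.from_matrix(np.array([x,y,z]).T)
    print('pos',s['tool_pos'].round(4),'shift',R.inv().apply(np.array(pos)-s['tool_pos']).round(4),'turn',(R.inv()*G).as_rotvec().round(4),'w',s['width'])
E
python3 - <<'E'
from h import *
for z in(.066,.071):
    A=onplane('top',192.2,272,z);B=onplane('top',218.2,269.2,z);print(A.round(4),B.round(4),((A+B)/2).round(4),np.linalg.norm(A-B),np.arctan2(*(A-B)[[0,1]]))
go((.516,.293,.2),.09)
print(onplane('top',206,301,.026-.008).round(3))
E
```

```text
[0.5134 0.3189 0.066 ] [0.518  0.2662 0.066 ] [0.5157 0.2926 0.066 ] 0.05296254717103236 -0.08838248743940905
[0.5132 0.318  0.071 ] [0.5179 0.2654 0.071 ] [0.5156 0.2917 0.071 ] 0.052742990139139134 -0.08838248743941028
pos [0.1908 0.6468 0.2301] shift [-0.412  -0.2473  0.0305] turn [-0.0018  0.0012  1.194 ] w 1.0001915465476907
[0.453 0.3   0.018]
```

>>> jog_arm --turn '[[0,0,0],[0,0,0],[0,0,0],[0,0,0],[0,0,0],[0,0,0],[0,0,0],[0,0,0],[0,0,0],[0,0,0],[0,0,0],[0,0,0],[0,0,0],[0,0,0],[0,0,0],[0,0,0],[0,0,0],[0,0,0]]' --delta_pos '[[-0.0258,-0.0155,0.0019],[-0.0258,-0.0155,0.0019],[-0.0258,-0.0155,0.0019],[-0.0258,-0.0155,0.0019],[-0.0258,-0.0155,0.0019],[-0.0258,-0.0155,0.0019],[-0.0258,-0.0155,0.0019],[-0.0258,-0.0155,0.0019],[-0.0258,-0.0155,0.0019],[-0.0258,-0.0155,0.0019],[-0.0258,-0.0155,0.0019],[-0.0258,-0.0155,0.0019],[-0.0258,-0.0155,0.0019],[-0.0258,-0.0155,0.0019],[-0.0258,-0.0155,0.0019],[-0.0258,-0.0155,0.0019],[0,0,0],[0,0,0]]' --gripper '[0.085,0.085,0.085,0.085,0.085,0.085,0.085,0.085,0.085,0.085,0.085,0.085,0.085,0.085,0.085,0.085,0.06,0.06]' --grip_force 60

```text
time: 1.6
tool_pos: [0.5172, 0.2914, 0.2001]
tcp_rot: [-0.454, -3.107, 0.001]
wrist_force: [-1.0, -0.2, -0.3]
width: 0.741
grip_force: 0.0
```

>>> jog_arm --turn '[[0,0,0.1194],[0,0,0.1194],[0,0,0.1194],[0,0,0.1194],[0,0,0.1194],[0,0,0.1194],[0,0,0.1194],[0,0,0.1194],[0,0,0.1194],[0,0,0.1194],[0,0,0],[0,0,0]]' --delta_pos '[[0,0,0],[0,0,0],[0,0,0],[0,0,0],[0,0,0],[0,0,0],[0,0,0],[0,0,0],[0,0,0],[0,0,0],[0,0,0],[0,0,0]]' --gripper '[0.06,0.06,0.06,0.06,0.06,0.06,0.06,0.06,0.06,0.06,0.06,0.06]'

```text
time: 2.6
tool_pos: [0.5158, 0.2936, 0.2007]
tcp_rot: [-2.114, -2.324, 0.001]
wrist_force: [-0.4, -0.3, 0.6]
width: 0.701
grip_force: 0.0
```

Run:
```python
from h import *
go((.5157,.2922,.048),.09)
s=read_state(); print(s['q'].round(3)); c=vision.calibration('wrist'); print(c)
save('wrist','w1.png')
```

```text
pos [0.5158 0.2936 0.2007] shift [-1.400e-03 -1.000e-04  1.527e-01] turn [-0.0007 -0.0001  0.0046] w 0.7005841853045136
[0.475 0.133 1.817 0.    1.192 0.381]
{'vfov': 65.70646984690485, 'cx': 313.9004103942672, 'cy': 237.805675774825, 'mount': array([[-6.78251451e-04, -9.64347024e-01, -2.64640052e-01,
         6.71295797e-02],
       [ 9.99999169e-01, -9.44172494e-04,  8.77641331e-04,
        -7.42873701e-04],
       [-1.09621666e-03, -2.64639237e-01,  9.64346863e-01,
        -1.44161229e-01],
       [ 0.00000000e+00,  0.00000000e+00,  0.00000000e+00,
         1.00000000e+00]])}
```

View pics/w1.png

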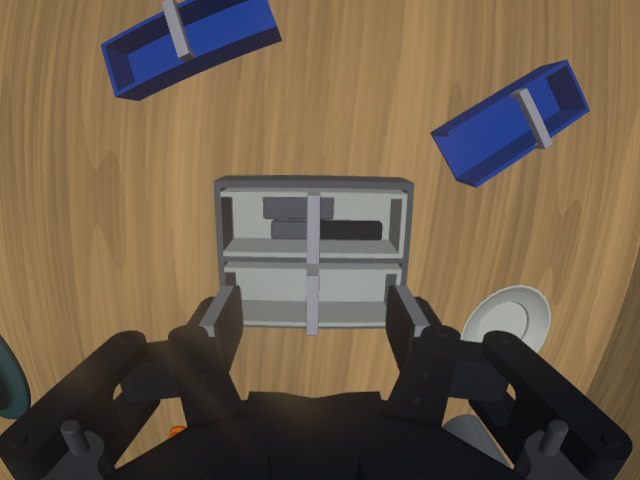

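The wrist view shows the bar of the loaded bin at column 313, rows 193–262, midway between the fingers (columns about 220 and 405), so I can go down.

>>> jog_arm --turn '[[0,0,0.0046],[0,0,0],[0,0,0],[0,0,0],[0,0,0],[0,0,0],[0,0,0],[0,0,0],[0,0,0],[0,0,0],[0,0,0],[0,0,0]]' --delta_pos '[[-0.0014,0,0.02],[0,0,0.02],[0,0,0.02],[0,0,0.02],[0,0,0.02],[0,0,0.02],[0,0,0.01],[0,0,0.01],[0,0,0.007],[0,0,0.005],[0,0,0],[0,0,0]]' --gripper '[0.06,0.06,0.06,0.06,0.06,0.06,0.06,0.06,0.06,0.06,0.06,0.06]'

```text
time: 3.65
tool_pos: [0.5173, 0.2916, 0.0494]
tcp_rot: [2.124, 2.314, 0.001]
wrist_force: [0.5, 0.1, 0.1]
width: 0.703
grip_force: 0.0
```

>>> jog_arm --turn '[[0,0,0],[0,0,0],[0,0,0],[0,0,0],[0,0,0],[0,0,0],[0,0,0],[0,0,0],[0,0,0],[0,0,0],[0,0,0],[0,0,0]]' --delta_pos '[[0,0,0],[0,0,0],[0,0,0],[0,0,0],[0,0,0],[0,0,0],[0,0,0],[0,0,0],[0,0,0],[0,0,0],[0,0,0],[0,0,0]]' --gripper '[0.03,0.02,0.01,0.005,0,0,0,0,0,0,0,0]' --grip_force 60

```text
time: 4.65
tool_pos: [0.5172, 0.2916, 0.0496]
tcp_rot: [2.124, 2.314, 0.001]
wrist_force: [-1.0, -0.6, 5.0]
width: 0.102
grip_force: 59.3
```

>>> jog_arm --turn '[[0,0,0],[0,0,0],[0,0,0],[0,0,0],[0,0,0],[0,0,0],[0,0,0],[0,0,0],[0,0,0],[0,0,0],[0,0,0],[0,0,0],[0,0,0],[0,0,0]]' --delta_pos '[[0,0,-0.004],[0,0,-0.006],[0,0,-0.008],[0,0,-0.008],[0,0,-0.008],[0,0,-0.008],[0,0,-0.01],[0,0,-0.01],[0,0,-0.01],[0,0,-0.008],[0,0,-0.006],[0,0,-0.004],[0,0,0],[0,0,0]]' --gripper '[0,0,0,0,0,0,0,0,0,0,0,0,0,0]'

```text
time: 5.82
tool_pos: [0.5168, 0.2914, 0.1389]
tcp_rot: [2.124, 2.314, 0.0]
wrist_force: [-0.1, 0.1, -2.4]
width: 0.103
grip_force: 58.5
```

Run:
```python
from h import *
go((.55,.03,.12),.09)
save('wrist','w2.png')
```

```text
pos [0.5168 0.2914 0.1389] shift [-0.2633  0.0108  0.0189] turn [ 0.      0.     -0.0045] w 0.10260717281571512
```

View pics/w2.png

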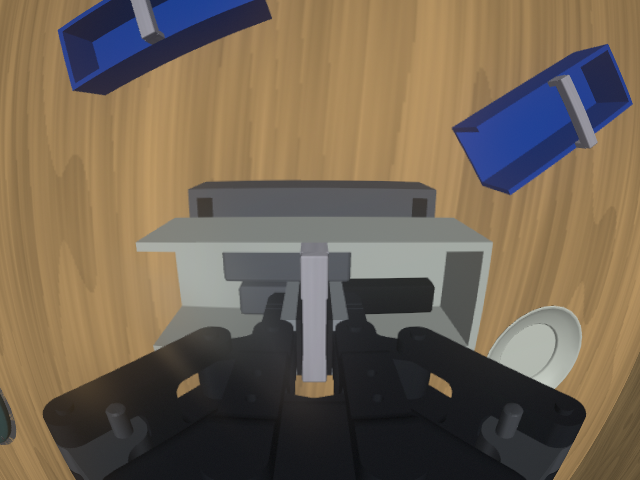

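>>> jog_arm --turn '[[0,0,0],[0,0,0],[0,0,0],[0,0,0],[0,0,0],[0,0,0],[0,0,0],[0,0,0],[0,0,0],[0,0,0],[0,0,0],[0,0,0],[0,0,0],[0,0,0],[0,0,0],[0,0,0],[0,0,0],[0,0,0],[0,0,0]]' --delta_pos '[[-0.004,0,0],[-0.008,0,0],[-0.012,0,0],[-0.016,0,0],[-0.02,0.001,0],[-0.02,0.001,0],[-0.02,0.001,0],[-0.02,0.001,0],[-0.02,0.001,0],[-0.02,0.001,0],[-0.02,0.001,0],[-0.02,0.001,0],[-0.018,0.001,0],[-0.016,0.001,0],[-0.013,0.001,0],[-0.009,0,0],[-0.006,0,0],[0,0,0],[0,0,0]]' --gripper '[0,0,0,0,0,0,0,0,0,0,0,0,0,0,0,0,0,0,0]'

```text
time: 7.45
tool_pos: [0.55, 0.0313, 0.1388]
tcp_rot: [-2.125, -2.313, -0.0]
wrist_force: [0.4, 0.1, -1.1]
width: 0.101
grip_force: 58.5
```

Run:
```python
from h import *
go((.55,.03,.0435),.09)
```

```text
pos [0.55   0.0313 0.1388] shift [-0.0013 -0.0001  0.0953] turn [-0.0002 -0.0004 -0.0052] w 0.1005744693988842
```

>>> jog_arm --turn '[[0,0,0],[0,0,0],[0,0,0],[0,0,0],[0,0,0],[0,0,0],[0,0,0],[0,0,0],[0,0,0],[0,0,0],[0,0,0],[0,0,0],[0,0,0]]' --delta_pos '[[0,0,0.006],[0,0,0.01],[0,0,0.012],[0,0,0.012],[0,0,0.012],[0,0,0.012],[0,0,0.01],[0,0,0.008],[0,0,0.006],[0,0,0.004],[0,0,0.002],[0,0,0.001],[0,0,0]]' --gripper '[0,0,0,0,0,0,0,0,0,0,0,0,0]'

```text
time: 8.53
tool_pos: [0.5505, 0.0312, 0.0441]
tcp_rot: [2.124, 2.314, 0.001]
wrist_force: [-0.7, -0.5, -1.0]
width: 0.104
grip_force: 58.5
```

>>> jog_arm --turn '[[0,0,0],[0,0,0],[0,0,0],[0,0,0],[0,0,0],[0,0,0],[0,0,0],[0,0,0],[0,0,0],[0,0,0],[0,0,0],[0,0,0]]' --delta_pos '[[0,0,0],[0,0,0],[0,0,0],[0,0,0],[0,0,0],[0,0,0],[0,0,0],[0,0,0],[0,0,0],[0,0,0],[0,0,0],[0,0,0]]' --gripper '[0.012,0.016,0.022,0.03,0.04,0.05,0.05,0.05,0.05,0.05,0.05,0.05]'

```text
time: 9.53
tool_pos: [0.5502, 0.0313, 0.0439]
tcp_rot: [-2.125, -2.314, 0.0]
wrist_force: [0.6, 0.2, 0.6]
width: 0.588
grip_force: 0.0
```

>>> jog_arm --turn '[[0,0,0],[0,0,0],[0,0,0],[0,0,0],[0,0,0],[0,0,0],[0,0,0],[0,0,0],[0,0,0],[0,0,0],[0,0,0]]' --delta_pos '[[0,0,-0.005],[0,0,-0.01],[0,0,-0.015],[0,0,-0.02],[0,0,-0.02],[0,0,-0.02],[0,0,-0.02],[0,0,-0.015],[0,0,-0.01],[0,0,0],[0,0,0]]' --gripper '[0.05,0.05,0.05,0.05,0.05,0.05,0.05,0.05,0.06,0.085,0.085]'

```text
time: 10.45
tool_pos: [0.5506, 0.0313, 0.1797]
tcp_rot: [2.124, 2.313, 0.002]
wrist_force: [0.5, 0.7, -0.2]
width: 0.952
grip_force: 0.0
```

Run:
```python
from h import *
print(read_state()['q'].round(3));go((.55+.042,.03+.004,.14),.09+np.pi/2);go((.55+.042,.03+.004,.14),.09-np.pi/2)
save('wrist','w3.png')
```

```text
[ 0.012  0.069  1.928 -0.     1.143 -0.074]
pos [0.5506 0.0313 0.1797] shift [-0.0008  0.0414  0.0398] turn [ 1.2000e-03  1.5000e-03 -1.5754e+00] w 0.9524304693615672
pos [0.5506 0.0313 0.1797] shift [-0.0008  0.0414  0.0398] turn [ 1.5000e-03 -1.2000e-03  1.5662e+00] w 0.9524304693615672
```

View pics/w3.png

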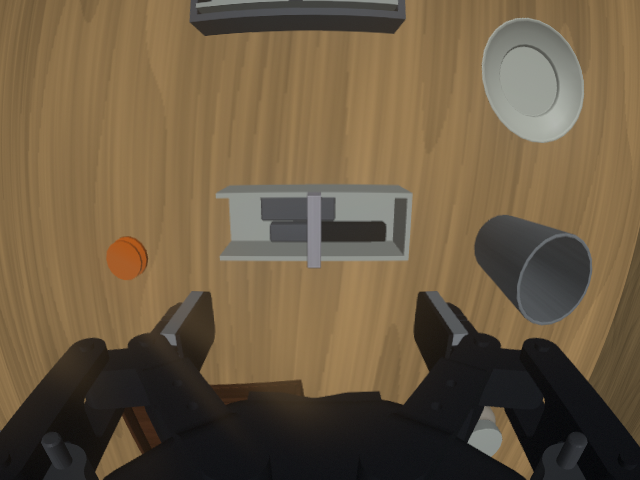

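```bash
cat >> h.py <<'E'
def wplane(s,u,v,z):
    c=vision.calibration('wrist'); f=240/np.tan(np.radians(c['vfov']/2)); M=np.array(c['mount'])
    d=np.array([u-c['cx'],v-c['cy']]); r=np.hypot(*d); th=r/f
    d=np.array([*(d/r*np.sin(th)),np.cos(th)]); R=Ro.from_rotvec(s['tcp_rot'])
    o=R.apply(M[:3,3])+s['tool_pos']; d=R.apply(M[:3,:3]@d); return o+d*(z-o[2])/d[2]
E
python3 - <<'E'
from h import *
s=read_state()
A=wplane(s,313.5,193,.065);B=wplane(s,313.5,268,.065);print(A,B,(A+B)/2,np.linalg.norm(A-B))
print(wplane(s,411,190,.048),wplane(s,408,260,.048),wplane(s,217,195,.048),wplane(s,220,260,.048))
E
```

```text
[0.54647337 0.06001416 0.065     ] [0.55116207 0.00465048 0.065     ] [0.54881772 0.03233232 0.065     ] 0.05556186635835073
[0.62036751 0.06687021 0.048     ] [0.62625111 0.01107211 0.048     ] [0.47337722 0.05051733 0.048     ] [ 0.47686022 -0.00158901  0.048     ]
```

>>> jog_arm --turn '[[0,0,0.1205],[0,0,0.1205],[0,0,0.1205],[0,0,0.1205],[0,0,0.1205],[0,0,0.1205],[0,0,0.1205],[0,0,0.1205],[0,0,0.1205],[0,0,0.1205],[0,0,0.1205],[0,0,0.1205],[0,0,0.1205],[0,0,0],[0,0,0]]' --delta_pos '[[0,0,0],[0,0,0],[0,0,0],[0,0,0],[0,0,0],[0,0,0],[0,0,0],[0,0,0],[0,0,0],[0,0,0],[0,0,0],[0,0,0],[0,0,0],[0,0,0],[0,0,0]]' --gripper '[0.085,0.085,0.085,0.085,0.085,0.085,0.085,0.085,0.085,0.085,0.085,0.085,0.085,0.085,0.085]'

```text
time: 11.75
tool_pos: [0.5492, 0.0313, 0.1773]
tcp_rot: [-3.138, -0.146, 0.004]
wrist_force: [0.7, 0.6, -0.6]
width: 0.993
grip_force: 0.0
```

Run:
```python
from h import *
print(read_state()['q'].round(3));go((.5506+.045,.0313+.004,.012),.09-np.pi/2)
```

```text
[ 0.012  0.071  1.93  -0.     1.143  1.489]
pos [0.5492 0.0313 0.1773] shift [0.0471 0.0003 0.1652] turn [-0.0002  0.0028  0.003 ] w 0.9933513356280574
```

>>> jog_arm --turn '[[0,0.0028,0.003],[0,0,0],[0,0,0],[0,0,0],[0,0,0],[0,0,0],[0,0,0],[0,0,0],[0,0,0],[0,0,0],[0,0,0],[0,0,0],[0,0,0],[0,0,0],[0,0,0],[0,0,0]]' --delta_pos '[[0.016,0,0],[0.016,0,0],[0.014,0,0],[0,0,0.01],[0,0,0.02],[0,0,0.02],[0,0,0.02],[0,0,0.02],[0,0,0.02],[0,0,0.015],[0,0,0.012],[0,0,0.01],[0,0,0.01],[0,0,0.007],[0,0,0],[0,0,0]]' --gripper '[0.085,0.085,0.085,0.085,0.085,0.085,0.085,0.085,0.085,0.085,0.085,0.085,0.085,0.085,0.085,0.085]'

```text
time: 13.08
tool_pos: [0.5965, 0.0354, 0.0149]
tcp_rot: [-3.138, -0.136, -0.004]
wrist_force: [0.1, 0.2, 0.2]
width: 0.992
grip_force: 0.0
```

>>> jog_arm --turn '[[0,0,0],[0,0,0],[0,0,0],[0,0,0],[0,0,0],[0,0,0],[0,0,0],[0,0,0],[0,0,0],[0,0,0]]' --delta_pos '[[0,0,0],[0,0,0],[0,0,0],[0,0,0],[0,0,0],[0,0,0],[0,0,0],[0,0,0],[0,0,0],[0,0,0]]' --gripper '[0.075,0.065,0.06,0.055,0.05,0.04,0.04,0.04,0.04,0.04]' --grip_force 60

```text
time: 13.92
tool_pos: [0.5973, 0.0354, 0.0159]
tcp_rot: [-3.139, -0.136, -0.007]
wrist_force: [-0.2, -0.1, 5.4]
width: 0.614
grip_force: 63.8
```

Run:
```python
from h import *
s=read_state();print(s['q'].round(3),s['grip_force'],s['wrist_force']);go((.55+.042,.03+.004,.12),.09-np.pi/2)
```

```text
[0.017 0.336 1.948 0.    0.853 1.501] 63.79944562911987 [-0.18502308 -0.10115875  5.44748343]
pos [0.5973 0.0354 0.0159] shift [-0.005   0.0009 -0.1041] turn [ 0.0001 -0.0045 -0.0033] w 0.613590445232327
```

>>> jog_arm --turn '[[0,0,0],[0,0,0],[0,0,0],[0,0,0],[0,0,0],[0,0,0],[0,0,0],[0,0,0],[0,0,0],[0,0,0],[0,0,0],[0,0,0],[0,0,0]]' --delta_pos '[[0,0,-0.004],[0,0,-0.006],[0,0,-0.01],[0,0,-0.013],[0,0,-0.015],[0,0,-0.015],[0,0,-0.015],[0,0,-0.015],[0,0,-0.012],[0,0,-0.008],[0,0,-0.005],[0,0,0],[0,0,0]]' --gripper '[0.04,0.04,0.04,0.04,0.04,0.04,0.04,0.04,0.04,0.04,0.04,0.04,0.04]'

```text
time: 15.0
tool_pos: [0.5959, 0.0353, 0.1328]
tcp_rot: [-3.139, -0.136, -0.004]
wrist_force: [0.5, 0.6, -1.4]
width: 0.619
grip_force: 63.3
```

Run:
```python
from h import *
go((.557,-.304,.137),-.5-np.pi/2)
save('top','t2.png'); im=save('wrist','w4.png')
a=cv2.imread('pics/t2.png')[200:360,200:540];b=cv2.imread('pics/w4.png')
cv2.imwrite('pics/c2.png',np.vstack([cv2.resize(a,(510,240)),cv2.resize(b,(510,340))]))
```

```text
pos [0.5959 0.0353 0.1328] shift [-0.0681  0.3347 -0.0044] turn [-0.0008 -0.0025  0.5867] w 0.6192583600548776
```

View pics/c2.png

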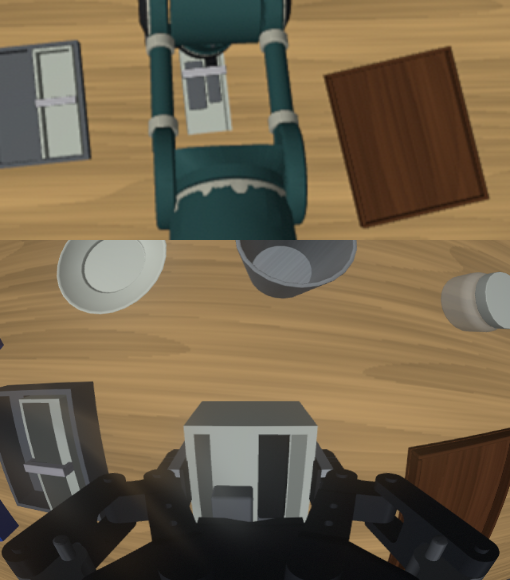

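Bin is held level with the eraser and highlighter inside (top crop about 205,90; wrist view shows both behind the closed end). Carry it to the tray.

>>> jog_arm --turn '[[0,0,0],[0,0,0],[0,0,0],[0,0,0],[0,0,0],[0,0,0],[0,0,0],[0,0,0],[0,0,0],[0,0,0],[0,0,0],[0,0,0],[0,0,0],[0,0,0],[0,0,0],[0,0,0],[0,0,0],[0,0,0],[0,0,0],[0,0,0]]' --delta_pos '[[-0.001,0.005,0],[-0.002,0.01,0],[-0.003,0.015,0],[-0.004,0.02,0],[-0.0045,0.022,0],[-0.0045,0.022,0],[-0.0045,0.022,0],[-0.0045,0.022,0],[-0.0045,0.022,0],[-0.0045,0.022,0],[-0.0045,0.022,0],[-0.0045,0.022,0],[-0.0045,0.022,0],[-0.0045,0.022,0],[-0.0045,0.022,0],[-0.004,0.018,0],[-0.003,0.013,0],[-0.002,0.008,0],[-0.001,0.004,0],[0,0,0]]' --gripper '[0.04,0.04,0.04,0.04,0.04,0.04,0.04,0.04,0.04,0.04,0.04,0.04,0.04,0.04,0.04,0.04,0.04,0.04,0.04,0.04]'

```text
time: 16.77
tool_pos: [0.5555, -0.305, 0.1325]
tcp_rot: [-3.138, -0.135, -0.004]
wrist_force: [0.3, 0.2, -2.0]
width: 0.625
grip_force: 63.2
```

>>> jog_arm --turn '[[0,0,0.03],[0,0,0.06],[0,0,0.08],[0,0,0.08],[0,0,0.08],[0,0,0.08],[0,0,0.08],[0,0,0.06],[0,0,0.03],[0,0,0],[0,0,0]]' --delta_pos '[[0,0,0],[0,0,0],[0,0,0],[0,0,0],[0,0,0],[0,0,0],[0,0,0],[0,0,0],[0,0,0],[0,0,0],[0,0,0]]' --gripper '[0.04,0.04,0.04,0.04,0.04,0.04,0.04,0.04,0.04,0.04,0.04]'

```text
time: 17.68
tool_pos: [0.556, -0.3034, 0.1327]
tcp_rot: [-3.046, 0.764, -0.004]
wrist_force: [0.0, -0.6, -1.5]
width: 0.62
grip_force: 63.2
```

Run:
```python
from h import *
print(read_state()['q'].round(3));go((.557,-.304,.135),-.5-np.pi/2)
R=Ro.from_rotvec(read_state()['tcp_rot'])
for a in(.3,-.3): print(a,(R*Ro.from_rotvec([0,a,0])).apply([0,0,1]).round(2))
```

```text
[-0.54   0.262  1.796  0.002  1.082  1.521]
pos [ 0.556  -0.3034  0.1327] shift [ 0.0011  0.     -0.0023] turn [-0.0017 -0.002   0.0088] w 0.6196007249256817
0.3 [ 0.26 -0.14 -0.95]
-0.3 [-0.26  0.14 -0.96]
```

>>> jog_arm --turn '[[0,0.03,0],[0,0.05,0],[0,0.05,0],[0,0.05,0],[0,0.05,0],[0,0.05,0],[0,0.05,0],[0,0.05,0],[0,0.05,0],[0,0.04,0],[0,0.03,0],[0,0.03,0],[0,0.03,0],[0,0.03,0],[0,0.03,0],[0,0.03,0],[0,0,0],[0,0,0],[0,0,0],[0,0,0]]' --delta_pos '[[0,0,0],[0,0,0],[0,0,0],[0,0,0],[0,0,0],[0,0,0],[0,0,0],[0,0,0],[0,0,0],[0,0,0],[0,0,0],[0,0,0],[0,0,0],[0,0,0],[0,0,0],[0,0,0],[0,0,0],[0,0,0],[0,0,0],[0,0,0]]' --gripper '[0.04,0.04,0.04,0.04,0.04,0.04,0.04,0.04,0.04,0.04,0.04,0.04,0.04,0.04,0.04,0.04,0.04,0.04,0.04,0.04]'

```text
time: 19.35
tool_pos: [0.5565, -0.3047, 0.1335]
tcp_rot: [2.751, -0.693, 0.932]
wrist_force: [1.2, -0.4, -1.0]
width: 0.619
grip_force: 63.2
```

Run:
```python
from h import *
s=read_state();R=Ro.from_rotvec(s['tcp_rot']);print(s['q'].round(3),np.arccos(-R.as_matrix()[2,2]),s['tool_pos'])
save('scene','s3.png'); save('top','t3.png');save('wrist','w5.png')
a=cv2.imread('pics/s3.png')[120:320,100:350];d=cv2.imread('pics/t3.png')[200:380,380:560];b=cv2.imread('pics/w5.png')
cv2.imwrite('pics/c3.png',np.vstack([np.hstack([cv2.resize(a,(400,320)),cv2.resize(d,(320,320))]),cv2.copyMakeBorder(cv2.resize(b,(370,278)),0,0,0,350,0)]))
```

```text
[-0.565 -0.038  2.281  0.181  0.251  1.339] 0.6529793527461236 [ 0.55653397 -0.3046719   0.13353177]
```

View pics/c3.png

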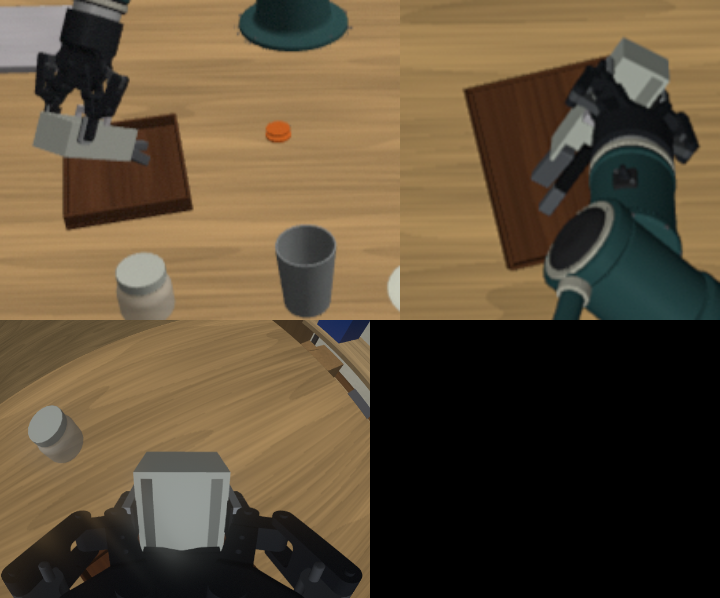

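Both items slid and stick out of the open end into the tray (top crop about 550,180). Withdraw the bin along its own axis with a little more tilt.

>>> jog_arm --turn '[[0,0,0],[0,0,0],[0,0.01,0],[0,0.02,0],[0,0.02,0],[0,0.02,0],[0,0.02,0],[0,0.02,0],[0,0.02,0],[0,0.01,0],[0,0,0],[0,0,0],[0,0,0],[0,0,0],[0,0,0]]' --delta_pos '[[0.004,0,0],[0.008,0,0],[0.01,0,0],[0.01,0,0],[0.01,0,0],[0.01,0,0],[0.01,0,0],[0.01,0,0],[0.01,0,0],[0.01,0,0],[0.008,0,0],[0.004,0,0],[0,0,0],[0,0,0],[0,0,0]]' --gripper '[0.04,0.04,0.04,0.04,0.04,0.04,0.04,0.04,0.04,0.04,0.04,0.04,0.04,0.04,0.04]'

```text
time: 20.75
tool_pos: [0.6246, -0.3414, 0.2004]
tcp_rot: [2.655, -0.669, 1.11]
wrist_force: [-0.6, 0.9, -1.4]
width: 0.621
grip_force: 63.3
```

Run:
```python
from h import *
s=read_state();R=Ro.from_rotvec(s['tcp_rot']);print(s['q'].round(3),np.arccos(-R.as_matrix()[2,2]),s['tool_pos'])
save('scene','s4.png'); save('top','t4.png')
a=cv2.imread('pics/s4.png')[120:320,100:350];d=cv2.imread('pics/t4.png')[200:380,380:560]
cv2.imwrite('pics/c4.png',np.hstack([cv2.resize(a,(400,320)),cv2.resize(d,(320,320))]))
```

```text
[-0.558 -0.008  2.175  0.254  0.191  1.276] 0.7912767779361309 [ 0.62457075 -0.34139403  0.20035001]
```

View pics/c4.png

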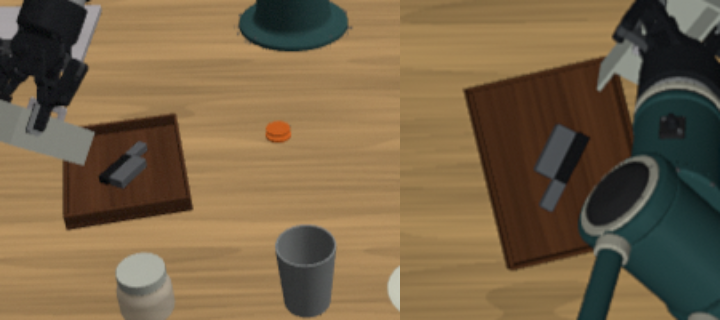

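>>> jog_arm --turn '[[0,-0.04,0],[0,-0.07,0],[0,-0.08,0],[0,-0.08,0],[0,-0.08,0],[0,-0.08,0],[0,-0.08,0],[0,-0.08,0],[0,-0.08,0],[0,-0.07,0],[0,-0.04,0],[0,0,0],[0,0,0]]' --delta_pos '[[0,0,0],[0,0,0],[0,0,0],[0,0,0],[0,0,0],[0,0,0],[0,0,0],[0,0,0],[0,0,0],[0,0,0],[0,0,0],[0,0,0],[0,0,0]]' --gripper '[0.04,0.04,0.04,0.04,0.04,0.04,0.04,0.04,0.04,0.04,0.04,0.04,0.04]'

```text
time: 21.93
tool_pos: [0.6252, -0.3418, 0.1999]
tcp_rot: [3.045, -0.767, 0.02]
wrist_force: [0.8, 0.2, -1.4]
width: 0.624
grip_force: 63.2
```

Run:
```python
from h import *
go((.58,.035,.17),.05-np.pi/2)
```

```text
pos [ 0.6252 -0.3418  0.1999] shift [-0.2186 -0.3104  0.0277] turn [ 0.0018 -0.0126 -0.5433] w 0.6239399425772906
```

>>> jog_arm --turn '[[0,-0.0126,0],[0,0,0],[0,0,0],[0,0,0],[0,0,0],[0,0,0],[0,0,0],[0,0,0],[0,0,0],[0,0,0],[0,0,0],[0,0,0],[0,0,0],[0,0,0],[0,0,0],[0,0,0],[0,0,0],[0,0,0]]' --delta_pos '[[-0.007,-0.01,0],[-0.0137,-0.0194,0],[-0.0137,-0.0194,0],[-0.0137,-0.0194,0],[-0.0137,-0.0194,0],[-0.0137,-0.0194,0],[-0.0137,-0.0194,0.002],[-0.0137,-0.0194,0.003],[-0.0137,-0.0194,0.003],[-0.0137,-0.0194,0.003],[-0.0137,-0.0194,0.003],[-0.0137,-0.0194,0.003],[-0.0137,-0.0194,0.003],[-0.0137,-0.0194,0.003],[-0.0137,-0.0194,0.002],[-0.0137,-0.0194,0.002],[-0.007,-0.01,0],[0,0,0]]' --gripper '[0.04,0.04,0.04,0.04,0.04,0.04,0.04,0.04,0.04,0.04,0.04,0.04,0.04,0.04,0.04,0.04,0.04,0.04]'

```text
time: 23.43
tool_pos: [0.5773, 0.039, 0.1744]
tcp_rot: [-3.045, 0.762, 0.0]
wrist_force: [0.1, 0.9, -0.8]
width: 0.622
grip_force: 63.3
```

>>> jog_arm --turn '[[0,0,-0.04],[0,0,-0.06],[0,0,-0.08],[0,0,-0.09],[0,0,-0.09],[0,0,-0.08],[0,0,-0.06],[0,0,-0.04],[0,0,0],[0,0,0]]' --delta_pos '[[0,0,0],[0,0,0],[0,0,0],[0,0,0],[0,0,0],[0,0,0],[0,0,0],[0,0,0],[0,0,0],[0,0,0]]' --gripper '[0.04,0.04,0.04,0.04,0.04,0.04,0.04,0.04,0.04,0.04]'

```text
time: 24.27
tool_pos: [0.5787, 0.0355, 0.1746]
tcp_rot: [-3.14, -0.07, -0.002]
wrist_force: [0.8, 0.3, -1.7]
width: 0.625
grip_force: 63.3
```

Run:
```python
from h import *
go((.58,.035,.0165),.05-np.pi/2)
```

```text
pos [0.5787 0.0355 0.1746] shift [0.0011 0.0008 0.1581] turn [-0.0011 -0.001  -0.0051] w 0.6254891160468047
```

>>> jog_arm --turn '[[0,0,0],[0,0,0],[0,0,0],[0,0,0],[0,0,0],[0,0,0],[0,0,0],[0,0,0],[0,0,0],[0,0,0],[0,0,0],[0,0,0],[0,0,0],[0,0,0],[0,0,0]]' --delta_pos '[[0,0,0.01],[0,0,0.018],[0,0,0.02],[0,0,0.02],[0,0,0.02],[0,0,0.02],[0,0,0.016],[0,0,0.012],[0,0,0.008],[0,0,0.005],[0,0,0.004],[0,0,0.003],[0,0,0.002],[0,0,0],[0,0,0]]' --gripper '[0.04,0.04,0.04,0.04,0.04,0.04,0.04,0.04,0.04,0.04,0.04,0.04,0.04,0.04,0.04]'

```text
time: 25.52
tool_pos: [0.5794, 0.0365, 0.0169]
tcp_rot: [-3.139, -0.073, -0.002]
wrist_force: [0.5, 0.0, -0.8]
width: 0.619
grip_force: 63.3
```

>>> jog_arm --turn '[[0,0,0],[0,0,0],[0,0,0],[0,0,0],[0,0,0],[0,0,0],[0,0,0],[0,0,0],[0,0,0],[0,0,0],[0,0,0]]' --delta_pos '[[0,0,0],[0,0,0],[0,0,0],[0,0,0],[0,0,0],[0,0,0],[0,0,0],[0,0,0],[0,0,0],[0,0,0],[0,0,0]]' --gripper '[0.054,0.056,0.06,0.065,0.07,0.08,0.085,0.085,0.085,0.085,0.085]'

```text
time: 26.43
tool_pos: [0.5789, 0.0365, 0.0163]
tcp_rot: [-3.139, -0.073, -0.001]
wrist_force: [0.6, -0.2, -1.0]
width: 0.992
grip_force: 0.0
```

>>> jog_arm --turn '[[0,0,0],[0,0,0],[0,0,0],[0,0,0],[0,0,0],[0,0,0],[0,0,0],[0,0,0],[0,0,0],[0,0,0],[0,0,0],[0,0,0],[0,0,0]]' --delta_pos '[[0,0,-0.005],[0,0,-0.01],[0,0,-0.015],[0,0,-0.02],[0,0,-0.02],[0,0,-0.02],[0,0,-0.02],[0,0,-0.02],[0,0,-0.02],[0,0,-0.02],[0,0,-0.01],[0,0,0],[0,0,0]]' --gripper '[0.085,0.085,0.085,0.085,0.085,0.085,0.085,0.085,0.085,0.085,0.085,0.085,0.085]'

```text
time: 27.52
tool_pos: [0.5792, 0.0362, 0.1971]
tcp_rot: [-3.139, -0.073, -0.004]
wrist_force: [0.7, 0.1, 0.1]
width: 0.997
grip_force: 0.0
```

Run:
```python
from h import *
save('scene','s5.png')
```

```text
(no output)
```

View pics/s5.png

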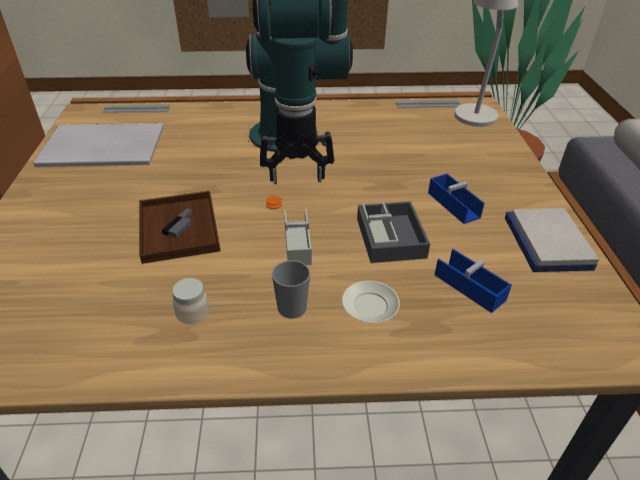

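The bin stands upright on the bare desk (297,240), released. The eraser and highlighter lie in the tray (178,222), and the bystanders and spare bin haven't moved.

```bash
python3 -c "
from workcell import ticket; print(ticket.finish_job())"
```

```text
the job is handed in; nothing more can be done
None
```

The job is handed in, with no verdict shown: the last picture has the eraser and highlighter in the tray, the empty bin released and upright on the bare desk, and the spare bin and other objects apparently where they started.

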